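Fit the base plate into the water bath

ROBOT

A 7-joint arm with a two-finger parallel gripper is mounted at the origin on a cart in front of the work surface, level with it; the furniture and walls round the work are solid. World frame = base frame: x ahead of the robot, y to its left, z up, the work surface at z = 0. Lengths are in mm, angles in rad, forces in N, time in s.
With the tool pointing down it reaches from about 400 to 900 mm from the base axis. Payload 5.5 kg.
Tool frame: the origin (TCP) lies midway between the tips of the shut fingers; the grasp point (between the pads) lies 19 mm behind it (arm.grasp_offset is the distance from the TCP to the grasp point, in mm); z points along the fingers, y is the line along which they close (so a half turn about z gives the same grasp; the last joint's range is limited). The gripper opens to 85 mm and grips with 20 to 120 N. Pads are 22 mm wide; open, the fingers measure 114 mm over their backs; the gripper's body (76 mm by 85 mm) begins 54 mm behind the grasp point. The pads swing forward as they close: fully open they stand 13 mm farther back than shut.
Start: joints at [-0.922, 0.501, -0.427, 1.55, 0.221, 1.138, -0.21], TCP at [244.558, 602.238, 231.31] pointing down, gripper open.
Joint ranges: [-2.88, 2.88], [-0.31, 2.03], [-1.54, 1.56], [0.2, 2.42], [-1.41, 4.55], [0.19, 2.02], [-2.57, 2.57]. Speed limits (rad/s): [2.57, 2.57, 3.14, 3.14, 3.14, 3.14, 3.14].

INTERFACE

Orientations are given as a unit quaternion [x, y, z, w].
In Python, from plant import arm gives the robot as it stands.
- The arm moves only by the shell command python3 inch.py 'ROWS' [FORCE]. ROWS is rows parted by semicolons, their numbers by spaces, 1 to 10 of them, each of 7 numbers: dx, dy, dz in mm, then a rotation vector rx, ry, rz in rad, then the finger opening in mm; each row shifts and turns the commanded pose from where the row before left it, along the tool's axes as they then stand; what a row does not reach is not made up. A row lasts 1/12 s, in which the tool goes at most 41.7 mm and 0.125 rad, less where a joint would pass 70% of its speed; a pose out of reach is approached as far as the arm can. The fingers move at their own pace and stop on an object; FORCE is the grip in N (left out, the last holds). Time passes only in rows, so rows that do not move let the fingers close. It prints the time, the measured TCP pose, the force, the opening and the grip force at its end.
- arm.get_state(): the state, without advancing time (a new reading comes with each control period).
- arm.read_camera(name): name is "scene" or "top"; returns a dict with "img" (384x512x3 uint8, red, green, blue), "range_z" (384x512 float32, mm along the optical axis (not along the pixel's ray), 0 where there is no reading), "fx", "fy", "cx", "cy" (pixels), "k1" (the pictures are not rectified: a ray, as slopes to the right and down, at radius r is drawn at 1 + k1 r^2 times it, then the intrinsics apply), "pose" (4x4, takes a point from camera to world coordinates). Camera axes: x right, y up, looking along -z (the intrinsics and any distortion apply to the point x, -y, -z); pixel columns grow to the right and rows downward; lengths in mm; the calibration is good to about 2 mm. A picture is of the moment at which its call begins.
- arm.close_job(): hands the job in; it is judged then, once.
The state is a dict: "time_s": time; "qpos": joint angles; "joint_velocities": joint speeds; "joint_torque": joint torques, N m; "tcp_pos": TCP position; "tool_rot": TCP orientation; "ft_force": force on the tool from outside, world axes, zero at the start; "moment": the same for the moment, N m; "gripper_width": finger opening in mm; "grip_force": force on a finger pad.
Only numpy, scipy, OpenCV 4.12 (cv2) and the standard library are available. Lean on these libraries where they do the work, as an engineer would, in place of code of your own. Each camera call takes 0.05 s, during which the arm holds its last target. There are 200 camera calls.

TASK

Take the perforated base plate off the blue draining rack by its orange grip and fit it into the white water bath: it is longer than the bath's mouth, so tip it, tuck its low end well back under the wide near rim, bring the other end down past the far rim and then slide it back until it settles level on the ledges with both ends under the rims. Set it down gently rather than dropping or ramming it, let go, and leave the loose things around in their places.

Things in the scene. Friction and masses are not known exactly. Their poses are not given: they have to be found in the camera images.
- plate: Perforated steel base plate, loose, flat, 190 long (its x) x 120 wide (y) x 5 mm thick, 0.28 to 0.56 kg, same either way round. Origin: centre of its underside, z its upward normal. At the start it lies on the rack tilted 30 degrees, its low end (-x) towards the robot against the rack's foot stop, so its grip leans 30 degrees towards the robot.
- plate_grip (a point): Centre of the orange grip block over the plate's middle, 70 mm above the plate's underside along the plate's z; axes as the plate. The block is 14 mm (x) by 64 mm (y) by 40 mm tall (50 to 90 mm above the underside), on two thin posts. Pinch it across its 14 mm.
- bath: White water bath, open-topped, fixed, 236 x 152 x 100 mm high. Origin: on the worktop under the centre of its mouth; x is its long axis, away from the robot, z up. The mouth between the steel end rims is x -86 to +86 mm (172 mm, shorter than the plate), y -66 to +66 mm; long walls straight. Both end rims reach from z = 100 mm (top) down to z = 62 mm; under them the tank is longer.
- near_pocket (a point): Point at the back of the deep pocket under the wide near rim, x = -116, y = 0, z = 40 mm in the bath's frame: the pocket runs from the rim's inner edge (x = -86) back to this wall. On its floor lies a black step, 6 mm higher than the ledges, from x = -116 to -97.5 mm.
- far_pocket (a point): Point at the back of the shallow pocket under the narrow far rim, x = +97.5, y = 0, z = 40 mm in the bath's frame (rim's inner edge at x = +86 mm).
- seat (a point): Centre of the plate's seat, x = 0, y = 0, z = 18 mm in the bath's frame, axes as the bath. An aluminium ledge at each end carries the plate, from x = -97.5 to -76 and +76 to +97.5 mm; both are at one height, anywhere from z = 18 to 30 mm, not reported: feel for it. The plate lies level only with its near end off the black step, i.e. between x = -97.5 and +97.5 mm.
- rack: Blue draining rack, fixed to the worktop, footprint 180 x 124 mm; origin under its centre on the worktop, x points away from the robot. Two rails slope up 30 degrees away from the robot; a foot stop at the low end stands 10 mm above the rails. The plate's underside centre rests 61.5 mm above the rack's origin.
- vial: Small cream vial with white cap, 25 dia x 54 mm, upright, loose; origin at the centre of its underside. A bystander.
- grease: White and blue grease tube lying down, 35 x 115 x 22 mm, loose; origin at the centre of its underside. A bystander.
- tin: White tin with red lid, 64 dia x 43 mm, loose; origin at the centre of its underside. A bystander.

How it is judged:
By the outcome, as a careful person would: the job done as asked, in the order asked, and still so for the second after the job is handed in, with the robot touching nothing.
It also fails if it takes over 50 s, if anything falls off the work surface, if the arm or the gripper's body presses on something with over 40 N, if the wrist force passes 120 N, or if a joint passes its speed limit or range.

## Working session

There is one attempt and no reset: what is moved stays moved. The work goes in short steps, Python scripts to look and compute and a shell command to move; the robot and the scene stay as the last step left them, time stands still between calls to the robot, and variables do not carry over. Pictures are saved under pics/ and viewed, at most 10 in all, crops included, and the job is handed in when it is done.

```bash
ls; mkdir -p pics; python3 - <<'E'
from plant import arm
import cv2,numpy as np
ims=[]
for n in("scene","top"):
    c=arm.read_camera(n); np.savez(f"{n}0.npz",**{k:v for k,v in c.items()})
    cv2.imwrite(f"pics/{n}0.png",c["img"][:,:,::-1])
    print(n,c["fx"],c["cx"],c["cy"],c["k1"],np.round(c["pose"],3).tolist(),(c["range_z"]>0).mean())
print(arm.get_state())
E
```

```text
inch.py
pics
plant.py
scene 375.49406764424384 252.16767395301684 191.76130768571602 0.03524618401680105 [[0.785, 0.346, -0.514, 140.356], [-0.62, 0.427, -0.659, -492.042], [-0.009, 0.835, 0.549, 583.361], [0.0, 0.0, 0.0, 1.0]] 0.9960225423177084
top 369.9659186567272 262.8322539007708 190.21919054675402 -0.08132153528167006 [[-0.0, 0.994, -0.112, 479.19], [-1.0, 0.0, 0.003, 69.56], [0.003, 0.112, 0.994, 949.252], [0.0, 0.0, 0.0, 1.0]] 0.996185302734375
{'time_s': 0.1, 'qpos': array([-0.92177948,  0.50178303, -0.4268094 ,  1.55133253,  0.22079332,
        1.1382848 , -0.21031506]), 'joint_velocities': array([-0.00114695, -0.00011074, -0.0008193 , -0.00272758, -0.00088288,
        0.00043397,  0.0008953 ]), 'joint_torque': array([-1.26738436e-02, -5.70813990e+01, -5.83948731e+00, -2.81750304e+01,
        1.04126855e-02,  5.59021559e-03,  7.07801689e-06]), 'tcp_pos': array([244.40501924, 601.63581121, 230.35045044]), 'tool_rot': array([ 1.91699594e-01,  9.81453256e-01, -8.53232845e-04, -2.07470344e-04]), 'ft_force': array([ 0.07084531,  0.32178202, -0.45215935]), 'moment': array([ 0.0090019, -0.022586 , -0.032093 ]), 'grip_force': 0.0, 'gripper_width': 85.75462627562294}
```
View pics/scene0.png

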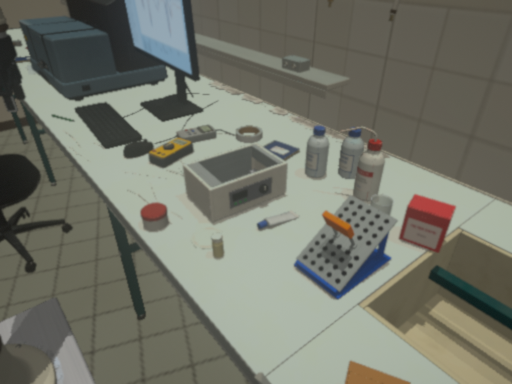

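View pics/top0.png

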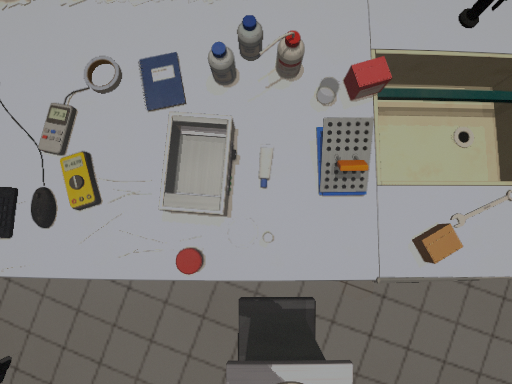

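The scene view shows the bath around (235,185), the rack and plate around (345,250), and the grip at (338,224). In the top view the bath is at (198,165), the plate at (346,155), the grip at (352,166), the grease tube at (265,165), the vial at (268,237) and the tin at (189,261).

```bash
cat > h.py <<'E'
import numpy as np,cv2
def rays(c,uv):
    K=np.array([[c["fx"],0,c["cx"]],[0,c["fy"],c["cy"]],[0,0,1.]])
    p=cv2.undistortPoints(np.float64(uv).reshape(-1,1,2),K,np.array([float(c["k1"]),0,0,0])).reshape(-1,2)
    return np.c_[p[:,0],-p[:,1],-np.ones(len(p))]@c["pose"][:3,:3].T   # scaled to unit depth
def cloud(c):
    h,w=c["range_z"].shape; v,u=np.mgrid[:h,:w]
    return (c["pose"][:3,3]+rays(c,np.c_[u.ravel(),v.ravel()])*c["range_z"].reshape(-1,1)).reshape(h,w,3)
def plane(c,uv,z):
    r=rays(c,uv);o=c["pose"][:3,3];return o+r*((z-o[2])/r[:,2:])
def tri(c1,uv1,c2,uv2):
    o1,o2=c1["pose"][:3,3],c2["pose"][:3,3];a,b=rays(c1,uv1)[0],rays(c2,uv2)[0]
    s=np.linalg.lstsq(np.c_[a,-b],o2-o1,rcond=None)[0];p,q=o1+a*s[0],o2+b*s[1]
    return (p+q)/2,np.linalg.norm(p-q)
E
python3 - <<'E'
from h import *
np.set_printoptions(precision=1,suppress=True)
C={n:dict(np.load(n+"0.npz")) for n in("scene","top")}
P={n:cloud(C[n]) for n in C}
cen={}
for n in C:
    hsv=cv2.cvtColor(C[n]["img"],cv2.COLOR_RGB2HSV); X=P[n]
    print(n,"table z",np.median(X[...,2][(abs(X[...,0]-500)<250)&(abs(X[...,1]-100)<350)]))
    m=(hsv[...,0]>4)&(hsv[...,0]<20)&(hsv[...,1]>180)&(hsv[...,2]>120)&(X[...,2]>60)
    ys,xs=np.nonzero(m);cen[n]=(xs.mean(),ys.mean());G=X[m];print("grip n",len(xs),cen[n],np.median(G,0),G.min(0),G.max(0))
    if n=="top": 
        r=cv2.minAreaRect(G[:,:2].astype(np.float32));print("grip rect",r)
    # rack/plate: fit plane
    g=np.median(G,0); q=X[(abs(X[...,0]-g[0]-30)<75)&(abs(X[...,1]-g[1])<50)&(X[...,2]>20)&(hsv[...,1]<60)]
    for _ in range(5):
        c=q.mean(0);nn=np.linalg.svd(q-c,full_matrices=False)[2][2];d=abs((q-c)@nn);q=q[d<max(2,np.percentile(d,80))]
    nn*=np.sign(nn[2]);print("plate n",nn,"tilt",np.degrees(np.arccos(nn[2])),"az",np.degrees(np.arctan2(nn[1],nn[0])),c,len(q))
    allp=X[(abs((X-c)@nn)<4)&(np.linalg.norm(X-c,axis=2)<130)]
    ex=np.array([-nn[0],-nn[1],0]);ex/=np.linalg.norm(ex);ex=ex-nn*(ex@nn);ex/=np.linalg.norm(ex);ey=np.cross(nn,ex)
    r=cv2.minAreaRect(np.c_[(allp-c)@ex,(allp-c)@ey].astype(np.float32));print("plate rect",r,"centre top",c+ex*r[0][0]+ey*r[0][1])
    # bath rim
    u0=(235,185) if n=="scene" else (198,165)
    m=((X[...,2]>92)&(X[...,2]<108)&(hsv[...,1]<70)).astype(np.uint8)
    k,l,s,ct=cv2.connectedComponentsWithStats(m)
    for i in range(1,k):
        if s[i,4]>300:
            B=X[l==i];print("rim",s[i],np.median(B,0),cv2.minAreaRect(B[:,:2].astype(np.float32)))
print("tri",tri(C["top"],cen["top"],C["scene"],cen["scene"]))
E
```

```text
scene table z -0.15847746844394806
grip n 144 (np.float64(337.1388888888889), np.float64(221.05555555555554)) [ 619.7 -141.9  138.2] [ 615.3 -167.6  133.1] [ 625.8 -109.8  141.7]
plate n [-0.5 -0.   0.9] tilt 30.251842566794092 az -178.19264645061807 [ 650.9 -146.7   58.3] 2653
plate rect ((-7.6334075927734375, 6.0957794189453125), (239.77072143554688, 135.3192138671875), 1.8881641626358032) centre top [ 644.1 -140.8   54.5]
rim [ 197   54  315  115 1411] [1180.7  134.6  100. ] ((1181.0401611328125, 532.43994140625), (14.104971885681152, 1531.9071044921875), 0.02364378049969673)
rim [ 45  63 118  22 416] [ 672.1 1244.7  100.4] ((667.4752197265625, 1275.63671875), (233.10409545898438, 528.0075073242188), 61.732566833496094)
rim [ 183  142  105   51 1366] [599.1 210.1  99.6] ((642.9230346679688, 223.1353759765625), (155.3115234375, 236.29481506347656), 85.66438293457031)
rim [339 198  56  37 745] [ 722.8 -138.3   99.9] ((723.4338989257812, -133.91696166992188), (119.58080291748047, 35.45273208618164), 89.5008544921875)
top table z 1.0613975425461604
grip n 282 (np.float64(352.90425531914894), np.float64(165.27304964539007)) [ 626.3 -134.9  137.9] [ 479.2 -165.9  112. ] [643.7  69.6 949.3]
grip rect ((572.725830078125, -39.833953857421875), (49.976402282714844, 283.4906311035156), 30.53371238708496)
plate n [-0.5 -0.   0.9] tilt 29.878786503562587 az -178.78487514608696 [ 661.  -132.3   65.7] 1872
plate rect ((-15.838470458984375, -3.3226776123046875), (226.84286499023438, 121.68954467773438), 0.20406225323677063) centre top [ 647.3 -135.9   57.8]
rim [ 159  111   73  104 2515] [591.7 227.4 100.3] ((641.9619140625, 225.4482879638672), (151.71339416503906, 237.57579040527344), 85.68437194824219)
rim [323 120  50  19 651] [ 721.4 -132.8  100. ] ((720.8636474609375, -134.37454223632812), (39.10127639770508, 119.26866912841797), 2.2310736179351807)
tri (array([ 627.6, -136. ,  131.2]), np.float64(0.3169112917543947))
```

```bash
python3 - <<'E'
from h import *
np.set_printoptions(precision=1,suppress=True)
C={n:dict(np.load(n+"0.npz")) for n in("scene","top")}
for n in C:
    c=C[n];X=cloud(c);hsv=cv2.cvtColor(c["img"],cv2.COLOR_RGB2HSV)
    print(n)
    yw=np.radians(1.6);n_=np.array([-.5*np.cos(yw),-.5*np.sin(yw),.866]);ex=np.array([.866*np.cos(yw),.866*np.sin(yw),.5]);ey=np.cross(n_,ex)
    o=np.array([660,-135,61.5]);L=np.stack([(X-o)@ex,(X-o)@ey,(X-o)@n_],-1)
    m=(hsv[...,0]>2)&(hsv[...,0]<22)&(hsv[...,1]>120)&(L[...,2]>45)&(L[...,2]<100)&(abs(L[...,0])<40)&(abs(L[...,1])<60)
    G=L[m];print("grip local",np.percentile(G,[2,10,50,90,98],axis=0)); t=G[G[:,2]>np.percentile(G[:,2],60)]
    print(" yaw dev",np.degrees(np.polyfit(G[:,1],G[:,0],1)[0]), "top face",np.median(t,0),len(t))
    # plate surface extents in local frame
    m=(abs(L[...,2]-5)<5)&(abs(L[...,0])<130)&(abs(L[...,1])<90)&(hsv[...,1]<70)
    S=L[m];print("plate surf n",np.median(S[:,2]))
    for a,b in((0,1),(1,0)):
        lo=[];hi=[]
        for k in range(-40,41,10):
            s=S[abs(S[:,b]-k)<4][:,a]
            if len(s)>5: lo.append(s.min());hi.append(s.max())
        print(" axis",a,np.array(lo),np.array(hi))
    # bath in its frame guess
    yb=np.radians(-4.3);bx=np.array([np.cos(yb),np.sin(yb),0]);by=np.array([-np.sin(yb),np.cos(yb),0]);ob=np.array([642,225,0])
    L=np.stack([(X-ob)@bx,(X-ob)@by,X[...,2]],-1)
    rim=L[(abs(L[...,2]-100)<5)&(abs(L[...,0])<140)&(abs(L[...,1])<90)]
    for k in(-60,-40,-20,0,20,40,60):
        s=np.sort(rim[abs(rim[:,1]-k)<3][:,0]); g=np.argmax(np.diff(s)); print(" y",k,"x rim",s[0],s[g],s[g+1],s[-1])
    for k in(-60,-30,0,30,60):
        s=np.sort(rim[abs(rim[:,0]-k)<3][:,1]); g=np.argmax(np.diff(s)); print(" x",k,"y rim",s[0],s[g],s[g+1],s[-1])
    for name,(bx0,bx1,by0,by1) in dict(inside=(-75,75,-55,55)).items():
        f=L[(L[...,0]>bx0)&(L[...,0]<bx1)&(abs(L[...,1])<55)&(L[...,2]<80)];print(" inner z",np.percentile(f[:,2],[2,20,50,80]))
E
```

```text
scene
grip local [[ -1.9 -31.9  55.1]
 [ -1.6 -30.9  61. ]
 [  1.2  -7.4  84.7]
 [  8.3  20.7  87.4]
 [ 10.2  26.8  88.3]]
 yaw dev -0.4179136995474628 top face [ 4.8 -2.6 86.9] 137
plate surf n 1.9467935937611203
 axis 0 [-129.8 -129.5 -128.9 -129.2 -129.6 -128.5 -129.4 -129.8 -129.9] [ 99.5  98.9  98.8  99.3  99.1  99.7  99.1  99.5 100.4]
 axis 1 [-60.4 -60.4 -59.5 -60.5 -60.1 -60.9 -61.3 -60.5 -59.2] [ 59.6  59.8  58.6  57.1  58.2  59.  -10.4  -0.5  56.2]
 y -60 x rim -115.24547055657095 -61.20632698596111 96.60735750787788 117.78174941130817
 y -40 x rim -115.4626163605402 -80.31254948985934 94.81152547755025 118.75312531487575
 y -20 x rim -111.87227678801682 -77.65236439289406 96.39304767908466 116.3235049429752
 y 0 x rim -115.75102553896116 -78.25053801291652 98.48498515543756 117.37331833666181
 y 20 x rim -115.06623774761258 -76.77514645250943 97.67073442975745 116.13143865591623
 y 40 x rim -114.16121250693372 -78.4074902956734 94.66533334314146 117.90525753950257
 y 60 x rim -114.62932814382731 -77.5744309757084 3.393140959622513 111.73441246296039
 x -60 y rim -75.742919
[... 1277 characters left out ...]
15006729 -77.58772607205837 94.85398809462968 116.28968850309495
 y 40 x rim -116.56604731277862 -79.14642395168053 95.33732919022125 117.8030526907561
 y 60 x rim -117.85744395458715 -78.70914747938765 95.9243696423537 116.06292033940309
 x -60 y rim -74.99870916181253 -65.85125434778138 65.25996723435574 74.36652453536752
 x -30 y rim -74.77727707987009 -65.30043552270088 65.30081556553212 75.76250771789398
 x 0 y rim -75.12266090881069 -65.14446353192855 64.47688787296002 74.14563061179959
 x 30 y rim -74.53036685451309 -64.75056875455176 65.15625491773018 75.71733474308496
 x 60 y rim -74.29420717493856 -64.62834273451818 64.33037602618555 73.16092262093599
 inner z [ 7.3  9.2 10.6 12.2]
```

```bash
python3 - <<'E'
import cv2,numpy as np
a=cv2.imread("pics/top0.png")[100:225,145:255];b=cv2.imread("pics/scene0.png")[135:225,170:300]
cv2.imwrite("pics/bath0.png",np.hstack([cv2.resize(a,(400,455),interpolation=2),cv2.resize(b,(400,455),interpolation=2)]))
E
```

```text
(no output)
```

View pics/bath0.png

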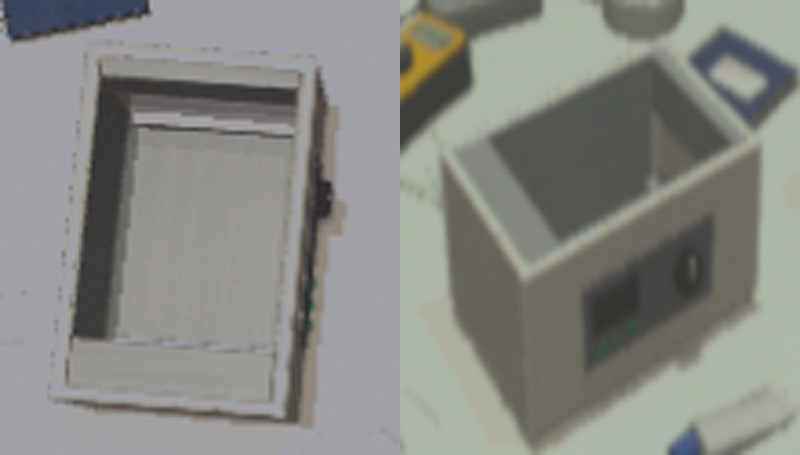

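The crop shows the wide near rim at bottom left and the narrow far rim, with the far ledge visible. The mouth runs −78.6 to 95 mm along the guessed frame, so the bath origin is about (650, 224) at yaw −4.3°. The grip point comes out near (630.6, −136.6, 123), which matches the rack geometry.

```bash
cat > go.py <<'E'
import numpy as np,sys
from scipy.spatial.transform import Rotation as R
from plant import arm
def frame(yaw,th):  # tool rotation for a plate with yaw, tilt th (deg), low end -x
    y,t=np.radians([yaw,th]);ex=np.array([np.cos(t)*np.cos(y),np.cos(t)*np.sin(y),np.sin(t)])
    n=np.array([-np.sin(t)*np.cos(y),-np.sin(t)*np.sin(y),np.cos(t)]);return ex,np.cross(n,ex),n
def rows(pos,yaw,th,n):
    s=arm.get_state();ex,ey,nn=frame(yaw,th);Rt=R.from_matrix(np.c_[ey,ex,-nn]);R0=R.from_quat(s["tool_rot"])
    rv=(R0.inv()*Rt).as_rotvec()/n
    M=sum((R0*R.from_rotvec(rv*k)).as_matrix() for k in range(n))
    d=np.linalg.solve(M,np.array(pos)-s["tcp_pos"])
    print("n",n,"row",np.round(d,2),np.round(rv,4),"|d|",round(np.linalg.norm(d),1),"|r|",round(np.linalg.norm(rv),3))
GX,GH=0.,56.   # TCP in plate frame (x, height)
B=np.array([650.4,223.7,0]);BY=-4.3
def tcp_in_bath(xe,ze,th,off=(0,GH)):  # near-end underside edge at bath (xe,ze)
    t=np.radians(th);a=95+off[0];x=xe+a*np.cos(t)-off[1]*np.sin(t);z=ze+a*np.sin(t)+off[1]*np.cos(t)
    y=np.radians(BY);return B+np.array([x*np.cos(y),x*np.sin(y),z])
E
python3 - <<'E'
from go import *;from h import *
ex,ey,n=frame(1.6,30);g=np.array([637.6,-136.4,110.8])
rows(g+90*n,1.6,30,30)
c=dict(np.load("top0.npz"));X=cloud(c);y=np.radians(BY);D=X-B
x=D[...,0]*np.cos(y)+D[...,1]*np.sin(y);yy=-D[...,0]*np.sin(y)+D[...,1]*np.cos(y)
for a in range(60,100,3):
    m=(abs(x-a)<2)&(abs(yy)<50)&(X[...,2]<60);print(a,m.sum(),np.round(np.median(X[...,2][m]),1) if m.any() else "")
E
```

```text
n 30 row [-28.08  -5.92   1.45] [-0.0155 -0.0101  0.0377] |d| 28.7 |r| 0.042
60 55 10.6
63 60 11.2
66 52 11.2
69 56 10.8
72 57 11.1
75 89 12.6
78 90 19.8
81 55 21.1
84 53 21.4
87 57 21.1
90 54 21.5
93 59 21.0
96 65 21.5
99 22 21.2
```

```bash
r='-28.1 -5.9 1.45 -0.0155 -0.0101 0.0377 85'; :
python3 inch.py '-28.1 -5.9 1.45 -0.0155 -0.0101 0.0377 85;-28.1 -5.9 1.45 -0.0155 -0.0101 0.0377 85;-28.1 -5.9 1.45 -0.0155 -0.0101 0.0377 85;-28.1 -5.9 1.45 -0.0155 -0.0101 0.0377 85;-28.1 -5.9 1.45 -0.0155 -0.0101 0.0377 85;-28.1 -5.9 1.45 -0.0155 -0.0101 0.0377 85;-28.1 -5.9 1.45 -0.0155 -0.0101 0.0377 85;-28.1 -5.9 1.45 -0.0155 -0.0101 0.0377 85;-28.1 -5.9 1.45 -0.0155 -0.0101 0.0377 85;-28.1 -5.9 1.45 -0.0155 -0.0101 0.0377 85' 80
python3 inch.py '-28.1 -5.9 1.45 -0.0155 -0.0101 0.0377 85;-28.1 -5.9 1.45 -0.0155 -0.0101 0.0377 85;-28.1 -5.9 1.45 -0.0155 -0.0101 0.0377 85;-28.1 -5.9 1.45 -0.0155 -0.0101 0.0377 85;-28.1 -5.9 1.45 -0.0155 -0.0101 0.0377 85;-28.1 -5.9 1.45 -0.0155 -0.0101 0.0377 85;-28.1 -5.9 1.45 -0.0155 -0.0101 0.0377 85;-28.1 -5.9 1.45 -0.0155 -0.0101 0.0377 85;-28.1 -5.9 1.45 -0.0155 -0.0101 0.0377 85;-28.1 -5.9 1.45 -0.0155 -0.0101 0.0377 85'
python3 - <<'E'
from go import *
ex,ey,n=frame(1.6,30);g=np.array([637.6,-136.4,110.8])
rows(g+90*n,1.6,30,10)
E
```

```text
time_s: 0.93
tcp_pos: [452.4, 404.0, 222.3]
tool_rot: [0.372, 0.924, 0.066, 0.064]
ft_force: [0.5, -1.3, 0.1]
gripper_width: 85.1
grip_force: 0.0
time_s: 1.77
tcp_pos: [573.1, 145.3, 214.9]
tool_rot: [0.535, 0.825, 0.129, 0.125]
ft_force: [0.0, -0.3, -0.7]
gripper_width: 84.7
grip_force: 0.0
n 10 row [-27.98  -5.93   1.48] [-0.0153 -0.01    0.0373] |d| 28.6 |r| 0.042
```

```bash

python3 inch.py '-28 -5.9 1.45 -0.0153 -0.01 0.0373 85;-28 -5.9 1.45 -0.0153 -0.01 0.0373 85;-28 -5.9 1.45 -0.0153 -0.01 0.0373 85;-28 -5.9 1.45 -0.0153 -0.01 0.0373 85;-28 -5.9 1.45 -0.0153 -0.01 0.0373 85;-28 -5.9 1.45 -0.0153 -0.01 0.0373 85;-28 -5.9 1.45 -0.0153 -0.01 0.0373 85;-28 -5.9 1.45 -0.0153 -0.01 0.0373 85;-28 -5.9 1.45 -0.0153 -0.01 0.0373 85;-28 -5.9 1.45 -0.0153 -0.01 0.0373 85'
python3 inch.py '0 0 0 0 0 0 85;0 0 0 0 0 0 85'
python3 - <<'E'
from go import *
ex,ey,n=frame(1.6,30);g=np.array([637.6,-136.4,110.8])
rows(g+30*n,1.6,30,5);rows(g,1.6,30,8)
import cv2
for nm in("scene","top"):
    c=arm.read_camera(nm);np.savez(nm+"1.npz",**c);
    im=c["img"][:,:,::-1]
    if nm=="scene":a=im[120:300,230:430]
    else:b=im[90:240,270:437]
cv2.imwrite("pics/pre.png",np.hstack([cv2.resize(a,(400,360)),cv2.resize(b,(400,360))]))
E
```

```text
time_s: 2.6
tcp_pos: [592.9, -137.6, 189.1]
tool_rot: [0.673, 0.693, 0.186, 0.18]
ft_force: [-0.3, 0.7, -0.3]
gripper_width: 84.8
grip_force: 0.0
time_s: 2.77
tcp_pos: [591.9, -139.1, 188.5]
tool_rot: [0.675, 0.692, 0.185, 0.18]
ft_force: [0.3, 1.4, -0.8]
gripper_width: 85.1
grip_force: 0.0
n 5 row [ 0.28  0.18 12.03] [-0.0005  0.0002 -0.0005] |d| 12.0 |r| 0.001
n 8 row [ 0.18  0.11 11.27] [-0.0003  0.0001 -0.0003] |d| 11.3 |r| 0.0
```

View pics/pre.png

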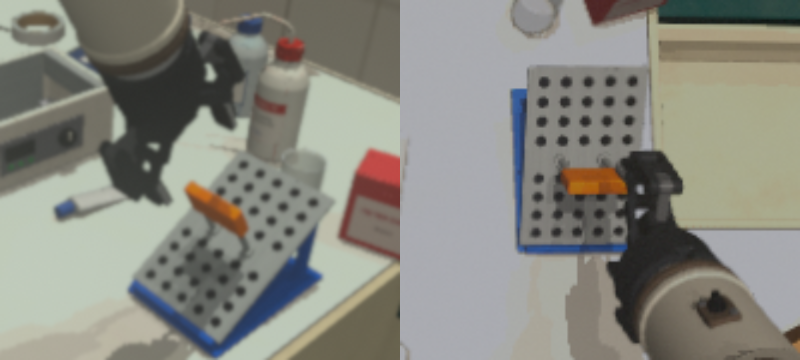

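The pre-grasp view shows the gripper tilted and straddling the grip's height. In the top view the fingers (about column 374) look slightly right of the grip (about column 349), so I'll check the offset in the tool frame.

```bash
python3 - <<'E'
from go import *;from h import *
np.set_printoptions(precision=1,suppress=True)
s=arm.get_state();Rm=R.from_quat(s["tool_rot"]).as_matrix();t=s["tcp_pos"];print(t)
for n in("scene","top"):
    c=dict(np.load(n+"1.npz"));X=cloud(c);L=(X-t)@Rm;hsv=cv2.cvtColor(c["img"],cv2.COLOR_RGB2HSV)
    m=(hsv[...,2]<90)&(abs(L[...,0])<60)&(abs(L[...,1])<80)&(L[...,2]>-60)&(L[...,2]<5);Q=L[m]
    for z in(-50,-40,-30,-20,-10): 
        q=Q[abs(Q[:,2]-z)<5]
        for sg in(-1,1):
            p=q[q[:,1]*sg>20]
            if len(p)>3: print(n,z,sg,len(p),"x",np.percentile(p[:,0],[5,50,95]),"y",np.percentile(p[:,1],[5,95]))
    m=(hsv[...,0]>2)&(hsv[...,0]<22)&(hsv[...,1]>120)&(abs(L[...,0])<60)&(abs(L[...,1])<50)&(L[...,2]>20)&(L[...,2]<110)
    G=L[m];print("grip",m.sum(),np.percentile(G,[3,50,97],axis=0))
E
```

```text
[ 593.  -135.7  189.2]
scene -50 -1 13 x [-13.9 -12.5  -8.3] y [-56.9 -47.8]
scene -50 1 19 x [-14.6 -12.9  -7.2] y [41.3 48.7]
scene -40 -1 21 x [-10.   -8.9  -1. ] y [-56.6 -49.7]
scene -40 1 39 x [-13.7 -10.1   3.9] y [41.4 54.2]
scene -30 -1 22 x [-10.4  -9.1  -1.5] y [-56.5 -49.8]
scene -30 1 37 x [-13.7  -8.5   4. ] y [41.3 53.4]
scene -20 -1 5 x [-11.2  -9.4  -1. ] y [-55.8 -50. ]
scene -20 1 24 x [-13.3  -4.8   4.6] y [41.3 42.6]
grip 345 [[-33.3  -7.6  55.6]
 [ -8.8  -4.7  59.4]
 [ 24.2   4.2  88.1]]
top -50 1 5 x [ 4.5  9.4 10.1] y [43.  54.3]
top -40 -1 7 x [7.9 9.6 9.8] y [-47.3 -43.8]
top -40 1 12 x [4.2 7.3 9.4] y [44.9 55.2]
top -30 -1 8 x [5.9 8.9 9.9] y [-48.7 -42.8]
top -30 1 16 x [4.  5.2 9.7] y [45.3 55.9]
top -20 -1 11 x [1.3 5.9 9.5] y [-48.1 -43.1]
top -20 1 5 x [4.8 9.3 9.6] y [43.7 49.5]
grip 271 [[-20.9  -6.4  54.6]
 [  5.3   4.1  59.1]
 [ 30.    6.5  92. ]]
```

```bash

python3 inch.py '0 0 15 0 0 0 85;0 0 15 0 0 0 85;0 0 15 0 0 0 85;0 0 12 0 0 0 85;0 0 11 0 0 0 85;0 0 11 0 0 0 85;0 0 11 0 0 0 85;0 0 0 0 0 0 85;0 0 0 0 0 0 85'
python3 inch.py '0 0 0 0 0 0 0;0 0 0 0 0 0 0;0 0 0 0 0 0 0;0 0 0 0 0 0 0;0 0 0 0 0 0 0;0 0 0 0 0 0 0;0 0 0 0 0 0 0;0 0 0 0 0 0 0;0 0 0 0 0 0 0;0 0 0 0 0 0 0' 80
```

```text
time_s: 3.62
tcp_pos: [637.4, -132.1, 112.2]
tool_rot: [0.672, 0.695, 0.186, 0.179]
ft_force: [-0.2, -0.0, 0.1]
gripper_width: 84.6
grip_force: 0.0
time_s: 4.45
tcp_pos: [637.0, -135.3, 113.1]
tool_rot: [0.673, 0.693, 0.186, 0.18]
ft_force: [-4.0, -0.3, 4.6]
gripper_width: 12.9
grip_force: 79.0
```

```bash

python3 inch.py '0 0 -2 0 0 0 0;0 0 -6 0 0 0 0;0 0 -12 0 0 0 0;0 0 -15 0 0 0 0;0 5 -15 0 0 0 0;0 10 -17 0 0 0 0;0 10 -17 0 0 0 0;0 10 -17 0 0 0 0;0 10 -17 0 0 0 0;0 10 -17 0 0 0 0'
python3 inch.py '0 5 -8 0 0 0 0;0 0 0 0 0 0 0;0 0 0 0 0 0 0'
python3 - <<'E'
from go import *
import cv2
s=arm.get_state();print(s["ft_force"],s["moment"])
rows(tcp_in_bath(-80,125,32),BY,32,20)
c=arm.read_camera("scene");np.savez("scene2.npz",**c)
cv2.imwrite("pics/lift.png",c["img"][:,:,::-1])
E
```

```text
time_s: 5.28
tcp_pos: [615.9, -135.0, 256.9]
tool_rot: [0.673, 0.694, 0.185, 0.178]
ft_force: [0.9, 0.5, -3.7]
gripper_width: 12.9
grip_force: 78.4
time_s: 5.53
tcp_pos: [617.1, -134.9, 266.2]
tool_rot: [0.673, 0.694, 0.186, 0.179]
ft_force: [0.1, 0.6, -3.8]
gripper_width: 13.0
grip_force: 78.4
[ 0.14300351  0.56153269 -3.82203038] [-0.01070413  1.06645193  0.01447038]
n 20 row [18.05 -1.23  1.8 ] [-0.0018 -0.0028  0.0045] |d| 18.2 |r| 0.006
```

View pics/lift.png

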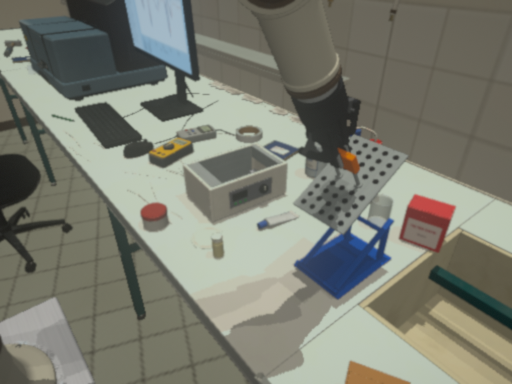

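The plate is held, hanging clear of the rack at about (350,185); the bath at (235,185) and the loose things are undisturbed. Next I'll carry it over the bath and measure the plate in the tool frame.

```bash

python3 inch.py '18 -1.2 1.8 -0.0018 -0.0028 0.0045 0;18 -1.2 1.8 -0.0018 -0.0028 0.0045 0;18 -1.2 1.8 -0.0018 -0.0028 0.0045 0;18 -1.2 1.8 -0.0018 -0.0028 0.0045 0;18 -1.2 1.8 -0.0018 -0.0028 0.0045 0;18 -1.2 1.8 -0.0018 -0.0028 0.0045 0;18 -1.2 1.8 -0.0018 -0.0028 0.0045 0;18 -1.2 1.8 -0.0018 -0.0028 0.0045 0;18 -1.2 1.8 -0.0018 -0.0028 0.0045 0;18 -1.2 1.8 -0.0018 -0.0028 0.0045 0'
python3 inch.py '18 -1.2 1.8 -0.0018 -0.0028 0.0045 0;18 -1.2 1.8 -0.0018 -0.0028 0.0045 0;18 -1.2 1.8 -0.0018 -0.0028 0.0045 0;18 -1.2 1.8 -0.0018 -0.0028 0.0045 0;18 -1.2 1.8 -0.0018 -0.0028 0.0045 0;18 -1.2 1.8 -0.0018 -0.0028 0.0045 0;18 -1.2 1.8 -0.0018 -0.0028 0.0045 0;18 -1.2 1.8 -0.0018 -0.0028 0.0045 0;10 -1.2 1.8 -0.0018 -0.0028 0.0045 0;10 -1.2 1.8 -0.0018 -0.0028 0.0045 0'
python3 inch.py '8 0 0 0 0 0 0;8 0 0 0 0 0 0;0 0 0 0 0 0 0;0 0 0 0 0 0 0;0 0 0 0 0 0 0'
python3 - <<'E'
from go import *;from h import *
np.set_printoptions(precision=1,suppress=True)
T=[];Q=[];V={}
for i in range(6):
    n=("scene","top")[i%2];V[n]=arm.read_camera(n);s=arm.get_state();T.append(s["tcp_pos"]);Q.append(s["tool_rot"])
t=np.mean(T,0);Rm=R.from_quat(Q).mean().as_matrix();print(t,np.std(T,0))
yb=np.radians(BY);Rb=np.array([[np.cos(yb),-np.sin(yb),0],[np.sin(yb),np.cos(yb),0],[0,0,1]])
print("tool in bath axes\n",(Rb.T@Rm).round(3),"tilt",np.degrees(np.arcsin(Rm[2,1])),"tcp in bath",Rb.T@(t-B))
for n,c in V.items():
    np.savez(n+"3.npz",**c);X=cloud(c);L=(X-t)@Rm;hsv=cv2.cvtColor(c["img"],cv2.COLOR_RGB2HSV)
    m=(abs(L[...,2]-51)<7)&(abs(L[...,0])<70)&(abs(L[...,1])<110)&(hsv[...,1]<80);S=L[m]
    print(n,len(S),"top-surface h",np.percentile(S[:,2],[10,50,90]))
    p=np.polyfit(S[:,1],S[:,2],1);q=np.polyfit(S[:,0],S[:,2],1);print(" slope along y,x deg",np.degrees(p[0]),np.degrees(q[0]))
    for a,b,ks in((1,0,range(-50,51,20)),(0,1,range(-85,86,17))):
        print(" ax",a,np.array([(S[abs(S[:,b]-k)<5][:,a].min(),S[abs(S[:,b]-k)<5][:,a].max()) for k in ks if (abs(S[:,b]-k)<5).sum()>4]).T)
rows(tcp_in_bath(-80,125,32),BY,32,5)
E
```

```text
time_s: 6.42
tcp_pos: [613.7, 44.9, 242.6]
tool_rot: [0.69, 0.674, 0.185, 0.19]
ft_force: [0.9, 0.0, -4.0]
gripper_width: 12.4
grip_force: 78.4
time_s: 7.25
tcp_pos: [620.3, 209.2, 220.8]
tool_rot: [0.705, 0.654, 0.185, 0.202]
ft_force: [-0.3, -0.3, -2.8]
gripper_width: 13.0
grip_force: 78.4
time_s: 7.67
tcp_pos: [623.0, 223.1, 222.9]
tool_rot: [0.705, 0.653, 0.186, 0.203]
ft_force: [0.1, -0.6, -3.6]
gripper_width: 13.2
grip_force: 78.4
[623.1 223.3 223.2] [0.  0.3 0.1]
tool in bath axes
 [[ 0.   0.8  0.5]
 [ 1.  -0.  -0. ]
 [-0.   0.5 -0.8]] tilt 31.993618922215386 tcp in bath [-27.2  -2.4 223.2]
scene 2115 top-surface h [53.1 54.5 56. ]
 slope along y,x deg 0.10328835020848366 0.17319574693213438
 ax 1 [[-93.  -93.5 -93.7 -92.7 -93.4 -93.8]
 [ 94.4  95.5  95.   95.8  94.4  94.7]]
 ax 0 [[-61.9 -61.1 -61.7 -61.8 -62.2 -62.  -62.  -61.7 -61.7 -63.7 -63.3]
 [ 60.7  55.6  58.   53.7  57.4  57.2  29.2  58.   58.   56.5  54.7]]
top 3497 top-surface h [51.5 53.2 54.9]
 slope along y,x deg 0.3073231966204889 0.512412336949537
 ax 1 [[-95.3 -93.8 -95.4 -88.1  13.4 -19.9]
 [ 94.8  95.3  96.2  96.4  95.4  94.5]]
 ax 0 [[-59.9 -60.2 -59.6 -59.6 -59.4 -59.1 -60.9 -60.4 -60.2 -61.8 -61.7]
 [  5.7   9.6   9.1 -19.7  58.7  57.9  57.4  58.3  58.   58.8  58.3]]
n 5 row [ 0.4 -0.4 -0.1] [ 0.  0. -0.] |d| 0.6 |r| 0.0
```

```bash
cat >> go.py <<'E'
import time
OFF=(-.8,58.5);YO=1.3
def tgt(xe,ze,th,n):
    y=np.radians(BY);rows(tcp_in_bath(xe,ze,th,OFF)+YO*np.array([-np.sin(y),np.cos(y),0]),BY,th,n)
def where():  # near-end underside edge in the bath, averaged reading
    s=arm.get_state();Rm=R.from_quat(s["tool_rot"]).as_matrix();y=np.radians(BY)
    Rb=np.array([[np.cos(y),-np.sin(y),0],[np.sin(y),np.cos(y),0],[0,0,1]]).T
    for nm,v in(("near",-95+.8),("far",95+.8)): print(nm,(Rb@(s["tcp_pos"]+Rm@[0,v,OFF[1]]-B)).round(1),end=" ")
    print("tilt",np.degrees(np.arcsin(Rm[2,1])).round(2),"yaw",np.degrees(np.arctan2((Rb@Rm)[1,1],(Rb@Rm)[0,1])).round(2),"F",s["ft_force"].round(1),"M",s["moment"].round(2))
E
python3 -c "
from go import *
where();tgt(-75.5,118,36,5)"
```

```text
near [-76.1  -2.  123.7] far [ 85.1  -2.1 224.4] tilt 32.0 yaw -0.04 F [-0.3 -0.5 -3.7] M [0.14 1.11 0.04]
n 5 row [ 0.65 -1.37 -0.29] [-0.014   0.0003 -0.0001] |d| 1.5 |r| 0.014
```

```bash

python3 inch.py '0.65 -1.4 -0.3 -0.014 0.0003 0 0;0.65 -1.4 -0.3 -0.014 0.0003 0 0;0.65 -1.4 -0.3 -0.014 0.0003 0 0;0.65 -1.4 -0.3 -0.014 0.0003 0 0;0.65 -1.4 -0.3 -0.014 0.0003 0 0;0 0 0 0 0 0 0;0 0 0 0 0 0 0'
python3 -c "
from go import *;from h import *
where();tgt(-75.5,60,36,9);tgt(-75.5,33,36,8)
a=[]
for n in('scene','top'):
    c=arm.read_camera(n);np.savez(n+'4.npz',**c);im=c['img'][:,:,::-1]
    a.append(cv2.resize(im[60:240,130:330] if n=='scene' else im[90:240,130:297],(400,360)))
cv2.imwrite('pics/over.png',np.hstack(a))"
```

```text
time_s: 8.55
tcp_pos: [616.3, 228.3, 220.3]
tool_rot: [0.697, 0.647, 0.21, 0.226]
ft_force: [-0.5, 0.4, -3.1]
gripper_width: 12.8
grip_force: 78.5
near [-76.2   1.9 117.7] far [ 77.6   2.2 229.3] tilt 35.98 yaw 0.08 F [-0.5  0.4 -3.1] M [0.09 1.18 0.02]
n 9 row [-0.08 -3.71  5.22] [-0.     -0.      0.0001] |d| 6.4 |r| 0.0
n 8 row [-0.09 -6.15  8.61] [-0.     -0.      0.0001] |d| 10.6 |r| 0.0
```

View pics/over.png

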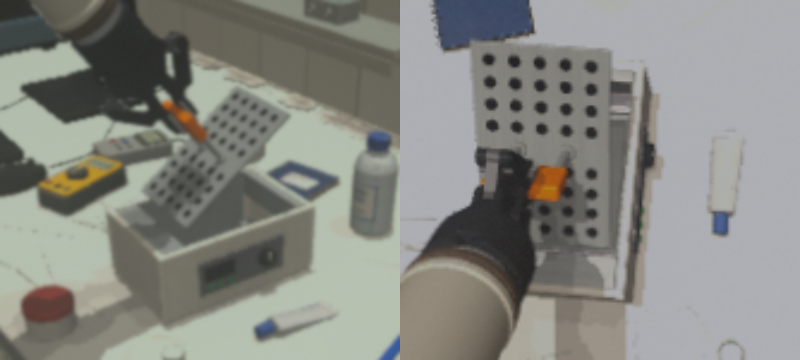

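The plate hangs tipped over the mouth: its near-right corner is at crop (608,245) and the inner wall at about (617,245), roughly 7 mm clear as computed. I'll lower it now.

```bash

python3 inch.py '-0.1 -3.7 5.2 0 0 0 0;-0.1 -3.7 5.2 0 0 0 0;-0.1 -3.7 5.2 0 0 0 0;-0.1 -3.7 5.2 0 0 0 0;-0.1 -3.7 5.2 0 0 0 0;-0.1 -3.7 5.2 0 0 0 0;-0.1 -3.7 5.2 0 0 0 0;-0.1 -3.7 5.2 0 0 0 0;0 -3.7 5.2 0 0 0 0;0 0 0 0 0 0 0'
python3 -c "
from go import *
where();tgt(-75.5,33,36,8)"
```

```text
time_s: 9.48
tcp_pos: [616.5, 226.9, 161.3]
tool_rot: [0.697, 0.647, 0.209, 0.227]
ft_force: [-0.3, 0.7, -3.5]
gripper_width: 12.8
grip_force: 78.4
near [-76.    0.5  58.7] far [ 77.8   0.8 170.2] tilt 35.93 yaw 0.13 F [-0.3  0.7 -3.5] M [0.08 1.18 0.02]
n 8 row [ 0.08 -1.84  2.62] [-0.0002  0.0001  0.0002] |d| 3.2 |r| 0.0
```

```bash

python3 inch.py '0 -1.8 2.6 0 0 0 0;0 -1.8 2.6 0 0 0 0;0 -1.8 2.6 0 0 0 0;0 -1.8 2.6 0 0 0 0;0 -1.8 2.6 0 0 0 0;0 -1.8 2.6 0 0 0 0;0 -1.8 2.6 0 0 0 0;0 -1.8 2.6 0 0 0 0;0 0 0 0 0 0 0'
python3 -c "
from go import *
where();tgt(-110,33,28,10)"
```

```text
time_s: 10.23
tcp_pos: [617.6, 227.1, 137.1]
tool_rot: [0.697, 0.647, 0.21, 0.226]
ft_force: [-0.6, 0.7, -3.4]
gripper_width: 12.9
grip_force: 78.4
near [-74.9   0.9  34.4] far [ 78.9   1.  146. ] tilt 35.96 yaw 0.03 F [-0.6  0.7 -3.4] M [0.11 1.21 0.  ]
n 10 row [ 0.04 -2.24 -0.45] [ 0.0139 -0.      0.0001] |d| 2.3 |r| 0.014
```

```bash

python3 inch.py '0 -2.2 -0.45 0.0139 0 0 0;0 -2.2 -0.45 0.0139 0 0 0;0 -2.2 -0.45 0.0139 0 0 0;0 -2.2 -0.45 0.0139 0 0 0;0 -2.2 -0.45 0.0139 0 0 0;0 0 0 0 0 0 0'
python3 -c "
from go import *
where()"
python3 inch.py '0 -2.2 -0.45 0.0139 0 0 0;0 -2.2 -0.45 0.0139 0 0 0;0 -2.2 -0.45 0.0139 0 0 0;0 -2.2 -0.45 0.0139 0 0 0;0 -2.2 -0.45 0.0139 0 0 0;0 0 0 0 0 0 0;0 0 0 0 0 0 0'
python3 -c "
from go import *
where();tgt(-110,32,14,10)"
```

```text
time_s: 10.73
tcp_pos: [607.8, 227.7, 133.7]
tool_rot: [0.705, 0.653, 0.188, 0.202]
ft_force: [0.2, 0.1, -3.5]
gripper_width: 13.1
grip_force: 78.5
near [-91.6   1.   34.2] far [ 69.5   0.8 134.9] tilt 32.0 yaw -0.07 F [ 0.2  0.1 -3.5] M [0.06 1.11 0.04]
time_s: 11.32
tcp_pos: [597.2, 228.4, 129.7]
tool_rot: [0.711, 0.66, 0.165, 0.178]
ft_force: [0.8, -0.2, -3.5]
gripper_width: 12.8
grip_force: 78.4
near [-109.     0.7   33.8] far [ 58.6   0.6 123.2] tilt 28.07 yaw -0.04 F [ 0.8 -0.2 -3.5] M [ 0.08  1.   -0.04]
n 10 row [0.06 1.25 2.46] [ 0.0246 -0.     -0.0001] |d| 2.8 |r| 0.025
```

```bash

python3 inch.py '0 1.25 2.46 0.0246 0 0 0;0 1.25 2.46 0.0246 0 0 0;0 1.25 2.46 0.0246 0 0 0;0 1.25 2.46 0.0246 0 0 0;0 1.25 2.46 0.0246 0 0 0;0 1.25 2.46 0.0246 0 0 0;0 1.25 2.46 0.0246 0 0 0;0 1.25 2.46 0.0246 0 0 0;0 1.25 2.46 0.0246 0 0 0;0 1.25 2.46 0.0246 0 0 0'
python3 inch.py '0 0 0 0 0 0 0;0 0 0 0 0 0 0'
python3 -c "
from go import *
where();tgt(-110,31,0,10)"
```

```text
time_s: 12.15
tcp_pos: [617.7, 226.8, 111.1]
tool_rot: [0.728, 0.675, 0.082, 0.089]
ft_force: [0.2, 0.4, -3.2]
gripper_width: 12.5
grip_force: 78.4
time_s: 12.32
tcp_pos: [617.9, 226.5, 111.1]
tool_rot: [0.728, 0.675, 0.083, 0.09]
ft_force: [-0.1, -0.8, -3.9]
gripper_width: 12.6
grip_force: 78.4
near [-109.9    0.4   31.5] far [74.4  0.2 77.5] tilt 13.99 yaw -0.04 F [-0.1 -0.8 -3.9] M [ 0.01  0.51 -0.03]
n 10 row [0.1  1.38 2.37] [ 0.0244  0.0001 -0.0001] |d| 2.7 |r| 0.024
```

```bash

python3 inch.py '0 1.4 2.37 0.0244 0 0 0;0 1.4 2.37 0.0244 0 0 0;0 1.4 2.37 0.0244 0 0 0;0 1.4 2.37 0.0244 0 0 0;0 1.4 2.37 0.0244 0 0 0;0 1.4 2.37 0.0244 0 0 0;0 0 0 0 0 0 0'
python3 -c "
from go import *
where()"
python3 inch.py '0 1.4 2.37 0.0244 0 0 0;0 1.4 2.37 0.0244 0 0 0;0 1.4 2.37 0.0244 0 0 0;0 1.4 2.37 0.0244 0 0 0;0 0 0 0 0 0 0;0 0 0 0 0 0 0'
python3 -c "
from go import *
for i in range(3):where();arm.read_camera('top')
tgt(-110,29,0,4)"
```

```text
time_s: 12.9
tcp_pos: [629.0, 225.7, 98.5]
tool_rot: [0.732, 0.679, 0.033, 0.036]
ft_force: [0.0, 0.2, -4.0]
gripper_width: 12.4
grip_force: 78.4
near [-109.6    0.3   31.1] far [79.5  0.2 49.6] tilt 5.59 yaw -0.03 F [ 0.   0.2 -4. ] M [-0.01  0.16  0.02]
time_s: 13.4
tcp_pos: [634.2, 225.7, 89.6]
tool_rot: [0.733, 0.68, -0.0, 0.001]
ft_force: [0.6, 0.7, -3.0]
gripper_width: 12.8
grip_force: 78.4
near [-110.5    0.7   31. ] far [79.5  0.8 31.1] tilt 0.03 yaw 0.01 F [ 0.6  0.7 -3. ] M [0.04 0.01 0.02]
near [-110.8    1.    31.2] far [79.2  1.1 31.3] tilt 0.02 yaw 0.04 F [-0.2 -0.  -3.5] M [0.07 0.03 0.02]
near [-110.9    1.2   31.4] far [79.1  1.4 31.5] tilt 0.02 yaw 0.05 F [-0.5  0.3 -3.5] M [-0.03  0.01  0.03]
n 4 row [-0.03  0.23  0.66] [0.0001 0.     0.0003] |d| 0.7 |r| 0.0
```

```bash

python3 inch.py '0 0 1 0 0 0 0;0 0 1 0 0 0 0;0 0 0 0 0 0 0'
python3 -c "
from go import *
where()"
python3 inch.py '0 0 1 0 0 0 0;0 0 0.5 0 0 0 0;0 0 0 0 0 0 0'
python3 -c "
from go import *
where()"
```

```text
time_s: 13.8
tcp_pos: [634.1, 226.0, 87.9]
tool_rot: [0.733, 0.68, -0.0, -0.0]
ft_force: [0.2, 0.9, -3.9]
gripper_width: 12.7
grip_force: 78.4
near [-110.7    1.    29.4] far [79.3  1.1 29.3] tilt -0.03 yaw 0.03 F [ 0.2  0.9 -3.9] M [-0.09  0.03  0.06]
time_s: 14.05
tcp_pos: [634.3, 225.8, 86.3]
tool_rot: [0.733, 0.68, -0.0, -0.0]
ft_force: [0.2, 0.1, -4.2]
gripper_width: 13.0
grip_force: 78.4
near [-110.5    0.9   27.8] far [79.5  0.9 27.7] tilt -0.04 yaw 0.01 F [ 0.2  0.1 -4.2] M [-0.02  0.02  0.  ]
```

```bash

python3 inch.py '0 0 0.5 0 0 0 0;0 0 0.5 0 0 0 0;0 0 0 0 0 0 0'
python3 -c "
from go import *
where()"
python3 inch.py '0 0 0.5 0 0 0 0;0 0 0.5 0 0 0 0;0 0 0 0 0 0 0'
python3 -c "
from go import *
where()"
```

```text
time_s: 14.3
tcp_pos: [634.6, 225.9, 85.7]
tool_rot: [0.733, 0.68, -0.0, -0.0]
ft_force: [-0.7, -0.7, -2.6]
gripper_width: 12.6
grip_force: 78.6
near [-110.1    1.    27.2] far [79.9  1.  27.1] tilt -0.01 yaw 0.0 F [-0.7 -0.7 -2.6] M [0.04 0.09 0.01]
time_s: 14.55
tcp_pos: [634.9, 225.8, 85.2]
tool_rot: [0.733, 0.68, 0.0, 0.0]
ft_force: [-0.2, -1.4, 3.1]
gripper_width: 12.6
grip_force: 79.2
near [-109.8    1.    26.7] far [80.2  1.  26.8] tilt 0.02 yaw 0.0 F [-0.2 -1.4  3.1] M [-0.09  0.52  0.11]
```

The near end touched the step at z ≈ 26.8, so the ledges are at about 20.8, which matches the depth reading. I'll lift slightly and slide away from the robot.

```bash

python3 inch.py '0 0 -1 0 0 0 0;0 0 -1 0 0 0 0;0 2 0 0 0 0 0;0 2 0 0 0 0 0;0 2 0 0 0 0 0;0 2 0 0 0 0 0;0 2 0 0 0 0 0;0 2 0 0 0 0 0;0 1.5 0 0 0 0 0;0 0 0 0 0 0 0'
python3 -c "
from go import *
where()"
python3 inch.py '0 1 0 0 0 0 0;0 0.5 0 0 0 0 0;0 0 0 0 0 0 0'
python3 -c "
from go import *
where()"
```

```text
time_s: 15.38
tcp_pos: [648.3, 224.8, 86.5]
tool_rot: [0.733, 0.68, -0.0, -0.0]
ft_force: [-0.3, -0.2, -3.8]
gripper_width: 12.5
grip_force: 78.4
near [-96.4   0.9  28. ] far [93.6  0.9 27.9] tilt -0.01 yaw 0.0 F [-0.3 -0.2 -3.8] M [ 0.01 -0.02 -0.01]
time_s: 15.63
tcp_pos: [649.4, 224.8, 86.5]
tool_rot: [0.733, 0.68, -0.0, -0.0]
ft_force: [-0.7, 0.1, -3.0]
gripper_width: 13.0
grip_force: 78.4
near [-95.3   1.   28. ] far [94.7  1.  28. ] tilt -0.02 yaw 0.01 F [-0.7  0.1 -3. ] M [-0.05 -0.04  0.02]
```

```bash

for i in 1; do python3 inch.py '0 0.7 0 0 0 0 0;0 0.7 0 0 0 0 0;0 0 0 0 0 0 0'; python3 -c "
from go import *
where()"; done
python3 inch.py '0 0.5 0 0 0 0 0;0 0.5 0 0 0 0 0;0 0 0 0 0 0 0'; python3 -c "
from go import *
where()"
```

```text
time_s: 15.88
tcp_pos: [650.9, 224.7, 86.5]
tool_rot: [0.733, 0.68, -0.0, -0.0]
ft_force: [0.5, 0.1, -3.7]
gripper_width: 12.7
grip_force: 78.4
near [-93.7   1.   28.1] far [96.3  1.  28. ] tilt -0.01 yaw 0.01 F [ 0.5  0.1 -3.7] M [-0.02  0.02  0.03]
time_s: 16.13
tcp_pos: [651.9, 224.6, 86.5]
tool_rot: [0.733, 0.68, -0.0, -0.0]
ft_force: [0.6, 0.4, -4.3]
gripper_width: 12.6
grip_force: 78.4
near [-92.8   1.   28. ] far [97.2  1.  28. ] tilt -0.02 yaw 0.01 F [ 0.6  0.4 -4.3] M [ 0.02 -0.01 -0.06]
```

```bash

python3 inch.py '0 0.5 0 0 0 0 0;0 0.4 0 0 0 0 0;0 0 0 0 0 0 0'; python3 -c "
from go import *
where()"
python3 inch.py '0 0.4 0 0 0 0 0;0 0.4 0 0 0 0 0;0 0 0 0 0 0 0'; python3 -c "
from go import *
where()"
```

```text
time_s: 16.38
tcp_pos: [652.8, 224.5, 86.5]
tool_rot: [0.733, 0.68, -0.0, -0.0]
ft_force: [-0.2, -0.1, -3.4]
gripper_width: 12.9
grip_force: 78.4
near [-91.9   1.   28. ] far [98.1  1.  28. ] tilt -0.02 yaw 0.01 F [-0.2 -0.1 -3.4] M [ 0.01 -0.01  0.02]
time_s: 16.63
tcp_pos: [653.6, 224.4, 86.5]
tool_rot: [0.733, 0.68, -0.0, -0.0]
ft_force: [0.2, -0.5, -4.0]
gripper_width: 13.1
grip_force: 78.4
near [-91.1   1.   28. ] far [98.9  1.  27.9] tilt -0.02 yaw 0.01 F [ 0.2 -0.5 -4. ] M [-0.    0.07 -0.05]
```

```bash

python3 inch.py '0 0.4 0 0 0 0 0;0 0.4 0 0 0 0 0;0 0 0 0 0 0 0'; python3 -c "
from go import *
where()"
python3 inch.py '0 0.4 0 0 0 0 0;0 0.4 0 0 0 0 0;0 0 0 0 0 0 0'; python3 -c "
from go import *
where()"
```

```text
time_s: 16.88
tcp_pos: [653.7, 224.5, 86.3]
tool_rot: [0.733, 0.68, -0.001, -0.001]
ft_force: [-1.6, -0.2, -3.2]
gripper_width: 13.0
grip_force: 78.5
near [-91.1   1.   28. ] far [98.9  1.1 27.7] tilt -0.09 yaw 0.03 F [-1.6 -0.2 -3.2] M [-0.03  0.4   0.02]
time_s: 17.13
tcp_pos: [653.9, 224.6, 86.2]
tool_rot: [0.733, 0.68, -0.001, -0.001]
ft_force: [-4.6, -0.3, -1.2]
gripper_width: 13.1
grip_force: 78.7
near [-90.9   1.   27.9] far [99.1  1.1 27.4] tilt -0.15 yaw 0.04 F [-4.6 -0.3 -1.2] M [0.01 1.14 0.04]
```

Far wall felt at a measured 98.9 mm (true 97.5). I'll back off about 1.5 mm and lower gently.

```bash

python3 inch.py '0 -1.5 0 0 0 0 0;0 -1.5 0 0 0 0 0;0 0 0 0 0 0 0;0 0 1 0 0 0 0;0 0 1 0 0 0 0;0 0 1 0 0 0 0;0 0 1 0 0 0 0;0 0 0.7 0 0 0 0;0 0 0.7 0 0 0 0;0 0 0 0 0 0 0'; python3 -c "
from go import *
where()"
python3 inch.py '0 0 0.5 0 0 0 0;0 0 0.5 0 0 0 0;0 0 0 0 0 0 0'; python3 -c "
from go import *
where()"
```

```text
time_s: 17.97
tcp_pos: [651.9, 224.5, 80.8]
tool_rot: [0.733, 0.68, -0.0, -0.0]
ft_force: [-0.4, 0.3, -2.9]
gripper_width: 12.7
grip_force: 78.4
near [-92.8   0.9  22.4] far [97.2  1.  22.2] tilt -0.05 yaw 0.01 F [-0.4  0.3 -2.9] M [-0.01  0.03 -0.02]
time_s: 18.22
tcp_pos: [652.0, 224.6, 80.0]
tool_rot: [0.733, 0.68, -0.0, -0.0]
ft_force: [0.6, 0.3, -3.7]
gripper_width: 13.0
grip_force: 78.4
near [-92.7   0.9  21.5] far [97.3  1.  21.4] tilt -0.04 yaw 0.01 F [ 0.6  0.3 -3.7] M [ 0.02 -0.   -0.02]
```

Already below step height with no contact, so the near end is off the step.

```bash

python3 inch.py '0 0 0.4 0 0 0 0;0 0 0.4 0 0 0 0;0 0 0 0 0 0 0'; python3 -c "
from go import *
where()"
python3 inch.py '0 0 0.3 0 0 0 0;0 0 0.3 0 0 0 0;0 0 0 0 0 0 0'; python3 -c "
from go import *
where()"
```

```text
time_s: 18.47
tcp_pos: [652.1, 224.6, 79.7]
tool_rot: [0.733, 0.68, -0.0, -0.0]
ft_force: [-1.2, -0.2, 0.2]
gripper_width: 12.7
grip_force: 79.0
near [-92.5   1.   21.3] far [97.5  1.1 21.2] tilt -0.01 yaw 0.01 F [-1.2 -0.2  0.2] M [-0.09  0.23  0.01]
time_s: 18.72
tcp_pos: [652.2, 224.4, 79.6]
tool_rot: [0.733, 0.68, -0.0, -0.0]
ft_force: [-2.7, -1.7, 4.0]
gripper_width: 12.8
grip_force: 79.7
near [-92.5   0.8  21.1] far [97.5  0.9 21.1] tilt -0.01 yaw 0.0 F [-2.7 -1.7  4. ] M [-0.16  0.71  0.09]
```

```bash

python3 inch.py '0 0 -0.3 0 0 0 0;0 0 0 0 0 0 0;0 0 0 0 0 0 16;0 0 0 0 0 0 20;0 0 0 0 0 0 30;0 0 0 0 0 0 45;0 0 0 0 0 0 45;0 0 0 0 0 0 45' 20
python3 -c "
from go import *;from h import *
where()
c=arm.read_camera('scene');im=c['img'][:,:,::-1]
cv2.imwrite('pics/rel.png',cv2.resize(im[100:240,150:310],(640,560),interpolation=2))"
```

```text
time_s: 19.38
tcp_pos: [652.1, 224.6, 78.8]
tool_rot: [0.733, 0.68, -0.0, -0.0]
ft_force: [-0.3, 0.8, 0.0]
gripper_width: 44.9
grip_force: 0.0
near [-92.6   1.   20.4] far [97.4  1.1 20.3] tilt -0.03 yaw 0.02 F [-0.3  0.8  0. ] M [-0.01 -0.05 -0.08]
```

View pics/rel.png

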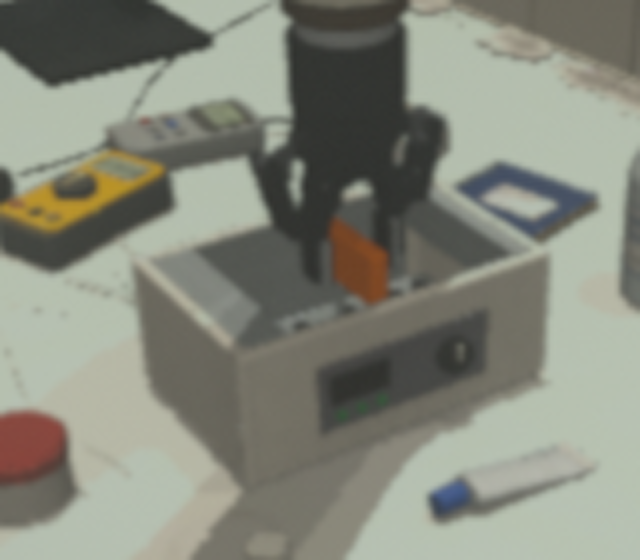

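The fingers (around (315,260) and (395,240)) are open on both sides of the upright orange grip at (358,265), with the plate down in the bath. I'll retreat straight up.

```bash

python3 inch.py '0 0 -5 0 0 0 45;0 0 -10 0 0 0 45;0 0 -15 0 0 0 45;0 0 -20 0 0 0 45;0 0 -25 0 0 0 45;0 0 -25 0 0 0 45;0 0 -25 0 0 0 45;0 0 -25 0 0 0 45;0 0 -25 0 0 0 45;0 0 -25 0 0 0 45'
python3 inch.py '-30 -20 0 0 0 0 45;-30 -30 0 0 0 0 45;-30 -30 0 0 0 0 45;-30 -30 0 0 0 0 45;-30 -30 0 0 0 0 45;-30 -30 0 0 0 0 45;-20 -10 0 0 0 0 45;0 0 0 0 0 0 45;0 0 0 0 0 0 45'
python3 - <<'E'
from go import *;from h import *
np.set_printoptions(precision=1,suppress=True)
y=np.radians(BY);Rb=np.array([[np.cos(y),-np.sin(y),0],[np.sin(y),np.cos(y),0],[0,0,1]])
a=[]
for n in("top","scene"):
    c=arm.read_camera(n);X=(cloud(c)-B)@Rb;im=c["img"][:,:,::-1];hsv=cv2.cvtColor(c["img"],cv2.COLOR_RGB2HSV)
    a.append(cv2.resize(im[100:225,145:270] if n=="top" else im[120:240,150:300],(400,400),interpolation=2))
    m=(abs(X[...,0])<84)&(abs(X[...,1])<52)&(X[...,2]>5)&(X[...,2]<45)&(hsv[...,1]<80)
    S=X[m];A=np.c_[S[:,:2],np.ones(len(S))];k=np.ones(len(S),bool)
    for _ in range(6):
        p=np.linalg.lstsq(A[k],S[k,2],rcond=None)[0];k=abs(S[:,2]-A@p)<2.5
    print(n,m.sum(),k.sum(),"top z",p[2],"slope deg",np.degrees(p[:2]))
    g=X[(hsv[...,0]>2)&(hsv[...,0]<22)&(hsv[...,1]>120)&(abs(X[...,0])<60)&(abs(X[...,1])<60)&(X[...,2]>60)]
    print(" grip",np.percentile(g,[3,50,97],axis=0))
cv2.imwrite("pics/end.png",np.hstack(a))
E
```

```text
time_s: 20.27
tcp_pos: [652.2, 224.8, 282.6]
tool_rot: [0.733, 0.68, 0.001, 0.0]
ft_force: [0.8, 0.4, -0.1]
gripper_width: 44.8
grip_force: 0.0
time_s: 21.02
tcp_pos: [460.8, 40.1, 281.2]
tool_rot: [0.734, 0.679, 0.001, 0.001]
ft_force: [0.4, -0.3, -0.2]
gripper_width: 45.0
grip_force: 0.0
top 2345 2002 top z 26.22679893111986 slope deg [0.1 0. ]
 grip [[ -6.1 -31.1  87. ]
 [ -1.4  -3.  109.9]
 [  7.1  26.8 112.9]]
scene 64 59 top z 32.06295206443441 slope deg [-0.3 -7.1]
 grip [[ -4.9 -32.4  76.2]
 [ -2.9  -7.6  98. ]
 [  7.1  28.1 111.5]]
```

View pics/end.png

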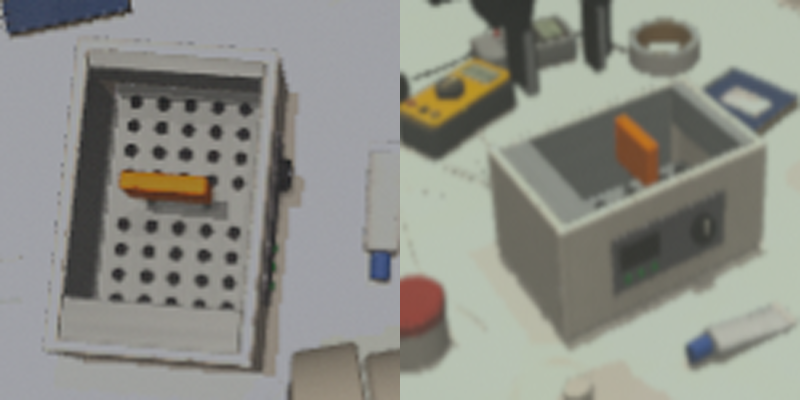

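The plate lies level in the bath (0.1° slope, top at z ≈ 26). Its grip is upright at the centre (165,187 in the left crop), both ends are under the rims, and the loose things are undisturbed.

```bash
python3 -c "
from plant import arm
print(arm.close_job())"
```

```text
the job is handed in; nothing more can be done
None
```

The plate is seated level in the bath with both ends under the rims, the gripper has let go and moved clear, and the job was handed in at about 21 s; the last pictures showed the loose things in view (tin, grease, vial) undisturbed.

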